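Let down the kiln lid: free the ratchet pawl, then wind the lift back

ROBOT

A 6-joint arm with a two-finger parallel gripper is mounted at the origin on the work surface. World frame = base frame: x ahead of the robot, y to its left, z up, the work surface at z = 0. Lengths are in m, angles in rad, forces in N, time in s.
With the tool pointing down it reaches from about 0.375 to 0.9 m from the base axis. Payload 3.1 kg.
Tool frame: the origin (TCP) lies between the finger pads; the fingertips stand 17 mm ahead of it and the grasp point (between the pads) lies 2 mm behind it (robot.nose_length is the distance from the TCP to the fingertips, in m); z points along the fingers, y is the line along which they close (so a half turn about z gives the same grasp; the last joint's range is limited). The gripper opens to 87 mm and grips with 3 to 60 N. Pads are 19 mm wide; open, the fingers measure 117 mm over their backs; the gripper's body (75 mm by 190 mm) begins 51 mm behind the grasp point.
Start: joints at [-1.371, 0.527, 1.433, -0, 1.181, -0.178], TCP at [0.231, -0.581, 0.2] pointing down, gripper open.
Joint ranges: [-3.08, 3.08], [-0.75, 2.2], [0.22, 2.44], [-1.43, 4.57], [0, 2.65], [-2.85, 2.85]. Speed limits (rad/s): [2.79, 2.79, 3.14, 3.14, 3.14, 3.14].

INTERFACE

Orientations are given as a unit quaternion [x, y, z, w].
In Python, from rig import robot, cams gives the robot as it stands.
- The arm moves only by the shell command python3 -m pendant 'ROWS' [FORCE]. ROWS is JSON, a list of rows, each an object with "jaw": the opening, from 0 (shut) to 1 (fully open); "linear": the shift along the tool's x, y, z in cm, a list of three; "twist": the turn about the tool's z in degrees. A call has 1 to 12 rows; each row shifts and turns the commanded pose from where the row before left it, along the tool's axes as they then stand; what a row does not reach is not made up. A row lasts 1/12 s, in which the tool goes at most 41.7 mm and 7.16 degrees, less where a joint would pass 70% of its speed; a pose out of reach is approached as far as the arm can. A call is refused whole if a number of a shift passes 4.17 or a number of a turn 7.16, either way. A call with a gripper value outside its range is refused whole. The fingers move at their own pace and stop on an object; FORCE is the grip in N (left out, the last holds). Time passes only in rows, so rows that do not move let the fingers close. It gives the time, the measured TCP pose, the force, the opening and the grip force at its end, in the units of the state.
- robot.get_obs(): the state, without advancing time (a new reading comes with each control period).
- cams.camera(name): name is "scene" or "top"; returns a dict with "color" (420x560x3 uint8, blue, green, red), "depth" (420x560 float32, m along the optical axis (not along the pixel's ray), 0 where there is no reading), "fov_y" (degrees; the focal length in pixels is half the picture's height over the tangent of half this angle, whatever the lens; pixels are square), "cx", "cy" (the principal point, pixels), "k1" (the pictures are not rectified: a ray, as slopes to the right and down, at radius r is drawn at 1 + k1 r^2 times it, then the intrinsics apply), "view" (4x4, takes a point from world to camera coordinates). Camera axes: x right, y down, z forward; pixel columns grow to the right and rows downward; lengths in m; the calibration is good to about 2 mm. A picture is of the moment at which its call begins.
- robot.hand_in(): hands the job in; it is judged then, once.
The state is a dict: "time": time; "q": joint angles; "joint_velocities": joint speeds; "joint_torque": joint torques, N m; "position": TCP position; "tool_rot": TCP orientation; "ft_force": force on the tool from outside, world axes, zero at the start; "moment": the same for the moment, N m; "grip_width": finger opening in m; "grip_force": force on a finger pad.
Only numpy, scipy, OpenCV 4.12 (cv2) and the standard library are available. Lean on these libraries where they do the work, as an engineer would, in place of code of your own. Each camera call takes 0.05 s, during which the arm holds its last target. There are 200 camera calls.

TASK

The lid of the small kiln is standing open on its crank lift: wind it down with the crank until the crank comes up firm, gently, then ease it back just a touch, so that the lid lies fully on the kiln by its own weight and is not left clamped down. The pawl is caught under a ratchet tooth, so first ease the crank a little the other way (raising the lid) to take the tooth off it and throw the pawl right back onto its stop, never dragging it out or cranking against it; leave it thrown back. Do not touch the lid or its arm, and leave the other things on the bench where they are.

Things in the scene. Friction and masses are not known exactly. Their poses are not given: they have to be found in the camera images.
- shaft_centre (a point): centre of the ratchet wheel on the lift's horizontal shaft, 130 mm above the bench. y axis: along the shaft, to the lift's square grey column (46 mm wide, 95 mm from here) and the kiln beyond it; z up; x across the shaft, away from the robot. The crank turns in the plane 60 mm along -y.
- grip_centre (a point): centre of the crank's wooden handgrip: a round bar 24 mm thick, 80 mm long, parallel to the shaft, free to spin on its spindle. It runs on a circle of 85 mm radius about the shaft's axis, 110 mm from shaft_centre along its -y. Its lean from straight above the shaft towards shaft_centre's +x is 0.80 rad + winch.
- winch (a joint): turn of shaft, wheel and crank, rad; starts near 0. Grows as the lid is raised (grip above the shaft moves to +x), falls as it is let down (grip over the top, towards the robot); 1 rad = 25 mm of lid. Stiff: stays where it is left, even with the pawl out. At the grip about 10 N raises, 4 N lets down, 6 N once the lid lies on the kiln.
- pawl_hinge (a joint): angle of the throw-over pawl, rad: about 0 engaged (it falls in by its own weight; 0 to 0.15 while riding over the teeth). Grows as it is lifted; upright at about 1.84, beyond that it falls back onto its stop at 2.47 and stays there.
- pawl_pivot (a point): axis of the pawl at the wheel's mid plane, fixed on the lift: 58 mm from the shaft along shaft_centre's -x and 60 mm above it. The pawl lies from here over the top of the wheel, its nose pointing to +x and dipping 0.27 rad; it swings up and over towards -x.
- pawl_pin (a point): middle of the pawl's finger pin: a steel pin 10 mm thick, parallel to the shaft, standing out 34 mm from the pawl towards the crank (-y) with a 15 mm ball at its end; 40 mm from the pivot's axis, 24 mm from the wheel's mid plane. Free from above; turns with the pawl.
- pawl: the steel pawl, 59 mm long, 10 mm thick, with its finger pin; origin on the pivot's axis, x axis from the pivot to the nose.
- ratchet_wheel: the toothed steel wheel, 100 mm across, 10 mm thick, origin at its centre; 12 saw teeth (pitch 0.52 rad) with undercut faces. At the start a tooth lies on or within 0.04 rad of the pawl's nose. The pawl comes out freely only once winch has been eased to about +0.10; 0.15 to 0.35 is comfortable, the lift's upper stop is at 0.62.
- lid_arm: steel rack and grey arm that carry the lid; origin on the bench under the column at winch = 0, moving up and down with winch. The lid hangs loosely on it by a bolt: once the lid lies on the kiln, the arm sinks 3 mm more (0.12 rad) before it bears on the lid, and there the crank comes up firm; eased back within this play, only the lid's weight is left. 1 N more at the firm grip presses the lid with 3.4 N.
- lid: square kiln lid, 262 mm, 45 mm thick, white fibre under sheet metal, about 0.8 kg; origin at the centre of its underside. The kiln stands on screw feet, so its rim lies anywhere from 28 to 44 mm below the lid at winch = 0 (winch -1.1 to -1.8 as the lid touches): not measured, to be felt at the crank.
- cherry_block: dark wooden shaping block, 85 mm square, 55 high, with a round handle, lying on the bench; not part of the job.
- paddle: flat dark graphite paddle with a wooden handle, 270 mm long; not part of the job.
- shears: steel shears, 190 mm long, lying flat; not part of the job.
- jacks: U-shaped steel jacks (large spring tweezers), 270 mm long, lying flat; not part of the job.
- frit_jar: glass jar with steel cap, 68 mm across, 85 high, standing near the pawl side of the lift; not part of the job.
- paperweight: amber glass drop, 74 mm across, 62 high; not part of the job.
- optic_mould: plain brass cup-shaped mould, 84 mm across, 75 high, standing near the crank; not part of the job.

How it is judged:
By the outcome, as a careful person would: the job done as asked, in the order asked, and still so for the second after the job is handed in, with the robot touching nothing.
It also fails if it takes over 72 s, if anything falls off the work surface, if the arm or the gripper's body presses on something with over 40 N, if the wrist force passes 120 N, or if a joint passes its speed limit or range.

## Working session

There is one attempt and no reset: what is moved stays moved. The work goes in short steps, Python scripts to look and compute and a shell command to move; the robot and the scene stay as the last step left them, time stands still between calls to the robot, and variables do not carry over. Pictures are saved under pics/ and viewed, at most 13 in all, crops included, and the job is handed in when it is done.

```bash
ls; mkdir -p pics; cat > h.py <<'E'
import numpy as np,cv2
from rig import robot,cams
def cloud(c):
    H,W=c["depth"].shape;f=H/2/np.tan(np.radians(c["fov_y"])/2)
    K=np.array([[f,0,c["cx"]],[0,f,c["cy"]],[0,0,1.]])
    u,v=np.meshgrid(np.arange(W),np.arange(H))
    p=cv2.undistortPoints(np.stack([u,v],-1).reshape(-1,1,2).astype(float),K,np.array([c["k1"],0,0,0.])).reshape(H,W,2)
    d=c["depth"];P=np.dstack([p[...,0]*d,p[...,1]*d,d,np.ones_like(d)])
    X=P@np.linalg.inv(np.array(c["view"])).T
    X=X[...,:3].copy();X[d==0]=np.nan
    return X
def save(n,name):
    c=cams.camera(n);cv2.imwrite(f"pics/{name}.png",c["color"]);np.save(f"pics/{name}.npy",cloud(c));return c
E
python3 - <<'E'
from h import *
for n in("scene","top"):
    c=save(n,n+"0");print(n,c["fov_y"],c["k1"],np.round(np.linalg.inv(np.array(c["view"])),3).tolist())
print(robot.get_obs())
E
```

```text
pics
scene 52.99004890149974 0.04001124549909029 [[0.067, 0.611, -0.788, 1.499], [0.998, -0.03, 0.061, -0.115], [0.014, -0.791, -0.612, 0.904], [0.0, 0.0, 0.0, 1.0]]
top 56.693099846138296 -0.0010193460563322565 [[-0.146, -0.966, 0.211, 0.225], [-0.989, 0.144, -0.027, -0.003], [-0.004, -0.213, -0.977, 1.378], [0.0, 0.0, 0.0, 1.0]]
{'time': 0.1, 'q': array([-1.37151773e+00,  5.28372147e-01,  1.43373592e+00, -2.69403504e-05,
        1.18140539e+00, -1.78476461e-01]), 'joint_velocities': array([-1.80085184e-03, -2.43986225e-03, -2.52171316e-03,  7.00330938e-05,
        1.34328823e-04,  2.10751500e-03]), 'joint_torque': array([-1.10897785e-03, -4.40985417e+01, -1.77151233e+01,  6.35217852e-02,
        5.33868000e-02, -4.18219111e-05]), 'position': array([ 0.23041764, -0.58024068,  0.19958234]), 'tool_rot': array([ 9.82214189e-01,  1.87761455e-01, -2.24452120e-05, -9.60217651e-04]), 'ft_force': array([-0.96830363,  0.0710051 ,  0.17836426]), 'moment': array([0.01051328, 0.00589355, 0.0178187 ]), 'grip_force': 0.0, 'grip_width': 0.08733427303517771}
```

View pics/scene0.png

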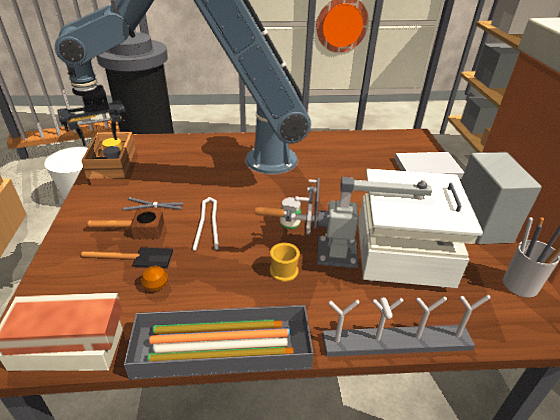

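View pics/top0.png

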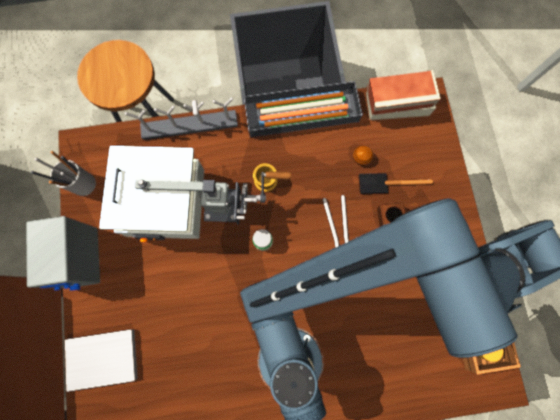

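Both views show the lift: grip at scene (270,211) / top (275,176), wheel about scene (312,205), column at scene (338,235), jar at scene (290,212) / top (262,240), mould at scene (284,262) / top (265,178). Next I'll crop and measure.

```bash
python3 - <<'E'
from h import *
s=cv2.imread("pics/scene0.png");t=cv2.imread("pics/top0.png")
a=cv2.resize(s[165:285,245:375],None,fx=4.6,fy=4.6,interpolation=cv2.INTER_CUBIC)[:,:598]
cv2.imwrite("pics/cropS.png",a)
cv2.imwrite("pics/cropT.png",cv2.resize(t[150:260,190:310],None,fx=5,fy=5,interpolation=cv2.INTER_CUBIC))
for n,b in(("scene",(200,225,250,290)),("top",(168,185,265,295))):
    im=cv2.imread(f"pics/{n}0.png");X=np.load(f"pics/{n}0.npy")
    h=cv2.cvtColor(im,cv2.COLOR_BGR2HSV)
    r0,r1,c0,c1=b
    for v in range(r0,r1,4):
        print(n,v,[(u,tuple(h[v,u]),np.round(X[v,u]*1000).tolist()) for u in range(c0,c1,8)] if 0 else [(u,np.round(X[v,u]*1000).tolist()) for u in range(c0,c1,8)])
E
```

```text
scene 200 [(250, [284.0, -97.0, 4.0]), (258, [280.0, -68.0, 0.0]), (266, [287.0, -39.0, 4.0]), (274, [283.0, -10.0, 1.0]), (282, [400.0, 6.0, 86.0])]
scene 204 [(250, [301.0, -97.0, -1.0]), (258, [307.0, -69.0, 3.0]), (266, [304.0, -40.0, -1.0]), (274, [308.0, -12.0, 1.0]), (282, [nan, nan, nan])]
scene 208 [(250, [330.0, -98.0, 3.0]), (258, [587.0, -80.0, 201.0]), (266, [590.0, -58.0, 202.0]), (274, [591.0, -36.0, 202.0]), (282, [417.0, 5.0, 66.0])]
scene 212 [(250, [352.0, -99.0, 3.0]), (258, [592.0, -80.0, 191.0]), (266, [602.0, -59.0, 197.0]), (274, [599.0, -37.0, 194.0]), (282, [601.0, -15.0, 196.0])]
scene 216 [(250, [376.0, -99.0, 4.0]), (258, [372.0, -72.0, 0.0]), (266, [372.0, -44.0, -1.0]), (274, [375.0, -17.0, 0.0]), (282, [433.0, 4.0, 46.0])]
scene 220 [(250, [395.0, -100.0, 2.0]), (258, [403.0, -73.0, 8.0]), (266, [397.0, -46.0, 2.0]), (274, [399.0, -19.0, 2.0]), (282, [434.0, 5.0, 30.0])]
scene 224 [(250, [409.0, -100.0, -4.0]), (258, [417.0, -74.0, 2.0]), (266, [414.0, -47.0, -2.0]), (274, [422.0, -20.0, 4.0]), (282, [434.0, 5.0, 13.0])]
top 168 [(265, [662.0, -13.0, 53.0]), (273, [651.0, -41.0, 74.0]), (281, [672.0, -72.0, -4.0]), (289, [667.0, -102.0, -1.0])]
top 172 [(265, [662.0, -11.0, 8.0]), (273, [597.0, -35.0, 198.0]), (281, [594.0, -60.0, 197.0]), (289, [592.0, -86.0, 192.0])]
top 176 [(265, [647.0, -9.0, 6.0]), (273, [584.0, -33.0, 198.0]), (281, [581.0, -58.0, 196.0]), (289, [576.0, -83.0, 199.0])]
top 180 [(265, [631.0, -7.0, 8.0]), (273, [607.0, -34.0, 75.0]), (281, [626.0, -65.0, -2.0]), (289, [623.0, -95.0, -7.0])]
top 184 [(265, [598.0, -5.0, 72.0]), (273, [608.0, -34.0, 22.0]), (281, [609.0, -63.0, 4.0]), (289, [605.0, -92.0, 0.0])]
```

View pics/cropS.png

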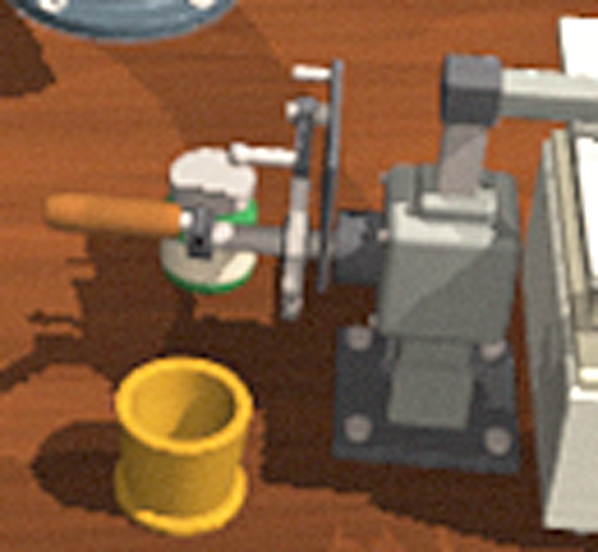

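View pics/cropT.png

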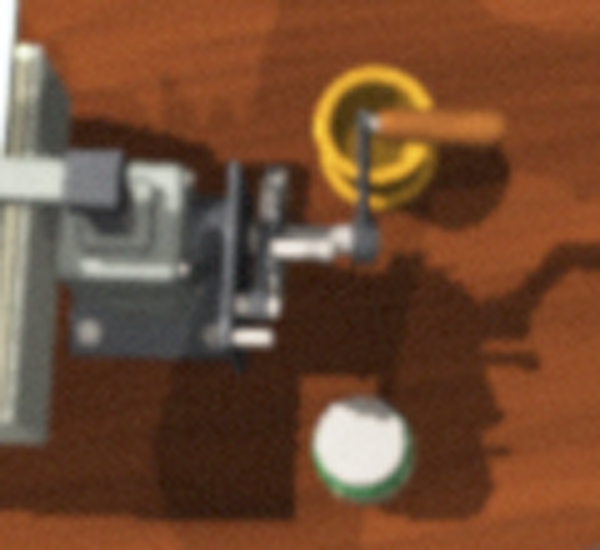

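The crops show: grip from crop-scene (45,210) to (185,218); finger pin with ball at (240,153)–(290,157); pivot at (300,108); stop pin at (312,72). In the top crop, pin is around (275–345,240), pivot (262,303), stop pin (252,337). The pawl is engaged.

```bash
cat >> h.py <<'E'
def grip(im,X):
    h=cv2.cvtColor(im,cv2.COLOR_BGR2HSV)
    m=(h[...,0]>5)&(h[...,0]<22)&(h[...,1]>110)&(X[...,2]>.03)&(X[...,2]<.26)&(X[...,0]>.4)&(X[...,0]<.68)&(X[...,1]>-.2)&(X[...,1]<.06)
    return m
E
python3 - <<'E'
from h import *
for n in("scene","top"):
    im=cv2.imread(f"pics/{n}0.png");X=np.load(f"pics/{n}0.npy")
    m=grip(im,X)&(X[...,2]>.15);P=X[m];c=np.median(P,0);
    f=cv2.fitLine(P[:,:2].astype(np.float32),cv2.DIST_HUBER,0,.01,.01).ravel()
    print(n,m.sum(),c.round(4),P.min(0).round(3),P.max(0).round(3),"ydir x/y",f[0]/f[1],f.round(4))
    # steel parts in lift region by height
    L=(X[...,0]>.42)&(X[...,0]<.66)&(X[...,1]>-.06)&(X[...,1]<.2)&(X[...,2]>.1)&~m
    Q=X[L];np.save(f"pics/L{n}.npy",Q)
    H,_,_=np.histogram2d(Q[:,0],Q[:,1],bins=[np.arange(.42,.67,.01),np.arange(-.06,.21,.01)])
    print(H.astype(int))
    # lid top
    l=(X[...,2]>.15)&(X[...,1]>.15)&(X[...,1]<.6)&(X[...,0]>.3)&(X[...,0]<.8);print("lid z",np.percentile(X[l][:,2],[5,50,95]))
    z=np.median(X[l][:,2]);lm=(l&(abs(X[...,2]-z)<.012)).astype(np.uint8)
    Q=X[lm>0][:,:2].astype(np.float32);print(cv2.minAreaRect(Q))
E
```

```text
scene 243 [ 0.5967 -0.0502  0.1969] [ 0.525 -0.089  0.152] [0.609 0.06  0.204] ydir x/y 0.14878084 [ 0.1472  0.9891  0.5971 -0.0528]
[[ 0  0  0  0  0  0  0  0  0  0  0  0  0  0  0  0  0  0  0  0  0  0  0  0
   0  0]
 [ 0  0  0  0  0  0  0  0  0  0  0  0  0  0  0  0  0  0  0  0  0  0  0  0
   0  0]
 [ 0  0  0  0  0  0  0  0  0  0  0  0  0  0  0  0  0  0  0  0  0  0  0  0
   0  0]
 [ 0  0  0  0  0  0  0  0  0  0  0  0  0  0  0  0  0  0  0  0  0  0  0  0
   0  0]
 [ 0  0  0  0  0  0  0  0  0  0  0  0  0  5  6  3  2  0  0  0  0  0  0  0
   0  0]
 [ 0  0  0  0  0  0  0  0  0  0  0  0  0  1  3 10  1  0  0  0  0  0  0  0
   0  0]
 [ 0  0  0  0  0  0  0  0  0  0  0  0  1  0  2  7  2  0  0  0  0  0  0  0
   0  0]
 [ 0  0  0  0  0  0  0  0  0  0  0  0  3 12 12 12  0  0  0  0  0  0  0  0
   0  0]
 [ 0  0  0  0  0  0  0  0  0  0  0  0  0 11  3  5  0  0  0  0  0  0  0  0
   0  0]
 [ 0  0  0  0  0  0  0  0  0  0  0  0  0  8  4  8  0  0  0  0  0  0  0  0
   0  0]
 [ 0  0  0  0  0  0  0  2  7 13 12  8  3  8  2  4  0  0  4  3  0  0  0  0
   0  0]
 [ 0  0  0  0  0  0  0  4  4  2  1  5 14  7  6  1  0  
[... 2906 characters left out ...]
  0  0  0  0  0  0  0  0  0  0  0  0  1  2  0  0
   0  0]
 [ 0  0  0  0  0  0  0  0  0  0  0  0  0  0  0  0  0  0  0  0  0  0  0  0
   0  0]
 [ 0  0  0  0  0  0  0  0  0  0  0  0  0  0  0  0  0  0  0  0  0  0  0  0
   0  0]
 [ 0  0  0  0  0  0  0  0  0  0  0  0  0  0  0  0  0  0  0  0  0  0  0  0
   0  0]
 [ 0  0  0  0  0  0  0  0  0  0  0  0  0  0  0  0  0  0  0  0  0  0  0  0
   0  0]
 [ 0  0  0  0  0  0  0  0  0  0  0  0  0  0  0  0  0  0  0  0  0  0  0  0
   0  0]
 [ 0  0  0  0  0  0  0  0  0  0  0  0  0  0  0  0  0  0  0  0  0  0  0  0
   0  0]]
lid z [0.22381043 0.23002911 0.2643639 ]
((0.592349112033844, 0.3192282021045685), (0.3371126353740692, 0.2629270553588867), 80.02249908447266)
```

```bash
cat >> h.py <<'E'
def plane(c,px,z):
    H,W=c["depth"].shape;f=H/2/np.tan(np.radians(c["fov_y"])/2)
    K=np.array([[f,0,c["cx"]],[0,f,c["cy"]],[0,0,1.]])
    p=cv2.undistortPoints(np.array(px,float).reshape(-1,1,2),K,np.array([c["k1"],0,0,0.])).reshape(-1,2)
    T=np.linalg.inv(np.array(c["view"]));d=np.c_[p,np.ones(len(p))]@T[:3,:3].T;o=T[:3,3]
    return o+d*((z-o[2])/d[:,2])[:,None]
def ray(c,px):
    a=plane(c,px,.1)[0];b=plane(c,px,.3)[0];return a,(b-a)/np.linalg.norm(b-a)
def tri(c1,p1,c2,p2):
    (a,d),(b,e)=ray(c1,p1),ray(c2,p2)
    s=np.linalg.lstsq(np.c_[d,-e],b-a,rcond=None)[0];u,v=a+s[0]*d,b+s[1]*e
    return (u+v)/2,np.linalg.norm(u-v)
E
python3 - <<'E'
from h import *
C={n:cams.camera(n) for n in("scene","top")}
G={}
for n in C:
    im=C[n]["color"];X=cloud(C[n]);m=grip(im,X)&(X[...,2]>.15)&(X[...,1]<0.0)
    m=cv2.morphologyEx(m.astype(np.uint8),cv2.MORPH_OPEN,np.ones((3,3)))
    k,lab,st,_=cv2.connectedComponentsWithStats(m);i=1+st[1:,4].argmax();v,u=np.nonzero(lab==i)
    L=cv2.fitLine(np.c_[u,v].astype(np.float32),cv2.DIST_HUBER,0,.01,.01).ravel()
    s=(np.c_[u,v]-L[2:])@L[:2];e=[L[2:]+L[:2]*q for q in(s.min()-.5,s.max()+.5)]
    w=plane(C[n],e,.189);G[n]=L;d=w[1]-w[0]
    print(n,st[i],w.round(4).tolist(),"slope",d[0]/d[1],"len",np.linalg.norm(d))
    # lift-feature points: column top
    Q=X[(X[...,2]>.185)&(X[...,2]<.205)&(X[...,0]>.46)&(X[...,0]<.62)&(X[...,1]>.11)&(X[...,1]<.19)]
    print("coltop",len(Q),np.median(Q,0).round(3),cv2.minAreaRect(Q[:,:2].astype(np.float32)))
S=lambda x,y:[245+(x+.5)/4.6-.5,165+(y+.5)/4.6-.5]
T=lambda x,y:[190+(x+.5)/5-.5,150+(y+.5)/5-.5]
for nm,a,b in(("stop pin tip",(298,72),(270,338)),("grip free end",(47,210),(503,127)),("grip inner",(183,217),(380,122)),("plate",(337,62),(232,362)),("hub",(222,233),(362,240)),("pivot",(294,108),(268,303))):
    p,e=tri(C["scene"],S(*a),C["top"],T(*b));print(nm,p.round(4),round(e,4))
E
```

```text
scene [255 207  29  10 241] [[0.5799, -0.0901, 0.189], [0.5953, -0.0097, 0.189]] slope 0.1913470652812107 len 0.08184536239854073
coltop 128 [0.575 0.16  0.188] ((0.5659285187721252, 0.16276109218597412), (0.04830857738852501, 0.044807709753513336), 76.06871032714844)
top [266 171  25   8 188] [[0.5971, -0.0107, 0.189], [0.5816, -0.0894, 0.189]] slope 0.19619626045475183 len 0.08028418405079155
coltop 38 [0.552 0.157 0.187] ((0.558918297290802, 0.16063877940177917), (0.03025617077946663, 0.05145583674311638), 27.99119758605957)
stop pin tip [0.4651 0.0766 0.2051] 0.0034
grip free end [ 0.582  -0.0884  0.1892] 0.0003
grip inner [ 0.5962 -0.0096  0.192 ] 0.0032
plate [0.454  0.1027 0.2046] 0.0057
hub [0.5371 0.0179 0.1316] 0.0131
pivot [0.4893 0.0737 0.1938] 0.0009
```

Geometry is consistent (column centre and pivot check out): lift yaw ≈ −0.18 rad, shaft (0.548, 0.069), grip (0.589, −0.050, 0.189), pin (0.525, 0.049, 0.179).

```bash
python3 -m pendant '[{"jaw":1,"linear":[0,0,-3.4],"twist":-7.16},{"jaw":1,"linear":[0,0,-3.4],"twist":-7.16},{"jaw":1,"linear":[0,0,-3.4],"twist":-7.16},{"jaw":1,"linear":[0,0,0],"twist":-7.16},{"jaw":1,"linear":[0,0,0],"twist":-7.16},{"jaw":1,"linear":[0,0,0],"twist":-7.16},{"jaw":1,"linear":[0,0,0],"twist":-7.16},{"jaw":1,"linear":[0,0,0],"twist":-7.16},{"jaw":1,"linear":[0,0,0],"twist":-0.76},{"jaw":1,"linear":[3.5,1.5,0],"twist":0},{"jaw":1,"linear":[3.5,1.5,0],"twist":0},{"jaw":1,"linear":[3.5,1.5,0],"twist":0}]' 5
python3 -m pendant '[{"jaw":1,"linear":[3.5,1.5,0],"twist":0},{"jaw":1,"linear":[3.5,1.5,0],"twist":0},{"jaw":1,"linear":[3.5,1.5,0],"twist":0},{"jaw":1,"linear":[3.5,1.5,0],"twist":0},{"jaw":1,"linear":[3.5,1.5,0],"twist":0},{"jaw":1,"linear":[3.5,1.5,0],"twist":0},{"jaw":1,"linear":[3.5,1.5,0],"twist":0},{"jaw":1,"linear":[3.5,1.5,0],"twist":0},{"jaw":1,"linear":[3.5,1.5,0],"twist":0},{"jaw":1,"linear":[3.5,1.5,0],"twist":0},{"jaw":1,"linear":[3.5,1.5,0],"twist":0},{"jaw":1,"linear":[0,0,0],"twist":0}]'
cat > st.py <<'E'
from h import *
Y=.18;S=np.array([.5484,.0691,.130]);ex=np.array([np.cos(Y),-np.sin(Y),0]);ey=np.array([np.sin(Y),np.cos(Y),0])
def st():
    o=robot.get_obs();p=o["position"]-S;q=o["tool_rot"];F=o["ft_force"]
    print("t",round(o["time"],2),"liftframe cm",np.round([100*p@ey,100*p@ex,100*p[2]],2),"yawoff deg",round(np.degrees(2*np.arctan2(q[1],q[0])-np.pi/2+Y),2),"F along toolx,y,up",np.round([F@ey,F@ex,F[2]],1),"w",round(o["grip_width"]*1000,1),"gf",round(o["grip_force"],1))
if __name__=="__main__":st()
E
python3 st.py
```

```text
time: 1.2
position: [0.2937, -0.4847, 0.3019]
tool_rot: [0.769, 0.639, 0.0, -0.0]
ft_force: [-0.1, -0.2, -0.5]
grip_width: 0.0871
grip_force: 0.0
time: 2.2
position: [0.5277, -0.1306, 0.3025]
tool_rot: [0.767, 0.642, 0.002, -0.0]
ft_force: [-0.0, 0.7, -0.4]
grip_width: 0.0871
grip_force: 0.0
t 2.2 liftframe cm [-20.02   1.54  17.25] yawoff deg 0.21 F along toolx,y,up [ 0.6 -0.1 -0.4] w 87.1 gf 0.0
```

```bash
python3 -m pendant '[{"jaw":1,"linear":[3,1.52,0],"twist":0},{"jaw":1,"linear":[3,1.52,0],"twist":0},{"jaw":1,"linear":[3,1.52,0],"twist":0},{"jaw":0.6,"linear":[0,0,3],"twist":0},{"jaw":0.6,"linear":[0,0,3],"twist":0},{"jaw":0.6,"linear":[0,0,3],"twist":0},{"jaw":0.6,"linear":[0,0,1.5],"twist":0},{"jaw":0.6,"linear":[0,0,1],"twist":0},{"jaw":0.6,"linear":[0,0,0],"twist":0},{"jaw":0.6,"linear":[0,0,0],"twist":0}]' 5
python3 st.py; python3 - <<'E'
from h import *
c=save("scene","s1");cv2.imwrite("pics/s1c.png",cv2.resize(c["color"][130:250,230:360],None,fx=4.5,fy=4.5))
E
```

```text
time: 3.03
position: [0.5861, -0.0564, 0.1876]
tool_rot: [0.768, 0.64, 0.0, 0.0]
ft_force: [-0.4, -0.1, -0.2]
grip_width: 0.0543
grip_force: 0.0
t 3.03 liftframe cm [-11.67   5.96   5.76] yawoff deg -0.08 F along toolx,y,up [-0.2 -0.3 -0.2] w 54.3 gf 0.0
```

View pics/s1c.png

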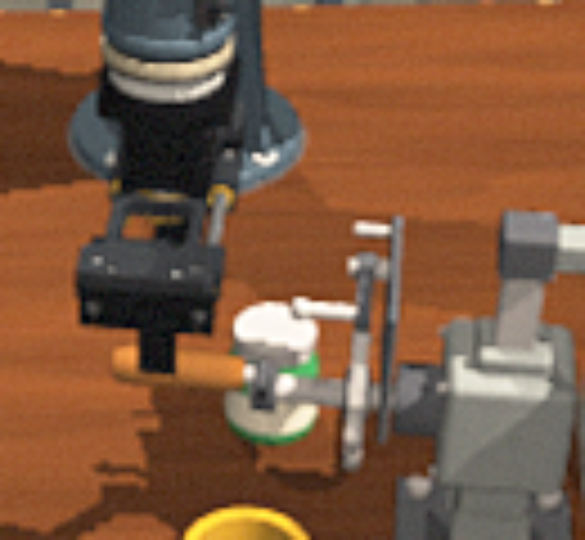

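The fingers straddle the grip mid-length (crop (158,355)). I'll close and ease the crank up.

```bash
python3 -m pendant '[{"jaw":0.2,"linear":[0,0,0],"twist":0},{"jaw":0.2,"linear":[0,0,0],"twist":0},{"jaw":0.2,"linear":[0,0,0],"twist":0},{"jaw":0.2,"linear":[0,0,0],"twist":0},{"jaw":0.2,"linear":[0,0,0],"twist":0},{"jaw":0.2,"linear":[0,0,0],"twist":0}]' 25
python3 st.py
python3 -m pendant '[{"jaw":0.2,"linear":[0,0.15,0.15],"twist":0},{"jaw":0.2,"linear":[0,0.14,0.16],"twist":0},{"jaw":0.2,"linear":[0,0.13,0.16],"twist":0},{"jaw":0.2,"linear":[0,0.14,0.17],"twist":0}]'
python3 st.py
```

```text
time: 3.58
position: [0.5859, -0.056, 0.1877]
tool_rot: [0.768, 0.641, 0.0, 0.0]
ft_force: [0.5, 0.1, 0.6]
grip_width: 0.0214
grip_force: 0.0
t 3.58 liftframe cm [-11.64   5.93   5.77] yawoff deg -0.0 F along toolx,y,up [0.2 0.5 0.6] w 21.4 gf 0.0
time: 3.92
position: [0.5915, -0.057, 0.1807]
tool_rot: [0.768, 0.641, -0.0, -0.0]
ft_force: [0.6, -0.2, -0.1]
grip_width: 0.0177
grip_force: 0.0
t 3.92 liftframe cm [-11.64   6.5    5.07] yawoff deg 0.0 F along toolx,y,up [-0.1  0.6 -0.1] w 17.7 gf 0.0
```

```bash
python3 - <<'E'
from h import *
c=save("scene","s2");t=save("top","t2")
a=cv2.resize(c["color"][150:250,235:335],(540,540));b=cv2.resize(t["color"][130:260,220:320],None,fx=4.15,fy=4.15)[:540]
b=b[:540]; cv2.imwrite("pics/c2.png",np.hstack([a[:b.shape[0]],b])[:, :800])
for n,k in(("scene",c),("top",t)):
    X=cloud(k);m=grip(k["color"],X)&(X[...,2]>.13)&(X[...,1]<0);print(n,m.sum(),np.median(X[m],0).round(3))
E
```

```text
scene 203 [ 0.598 -0.045  0.195]
top 0 [nan nan nan]
  return _methods._mean(a, axis=axis, dtype=dtype,
  ret = um.true_divide(
```

View pics/c2.png

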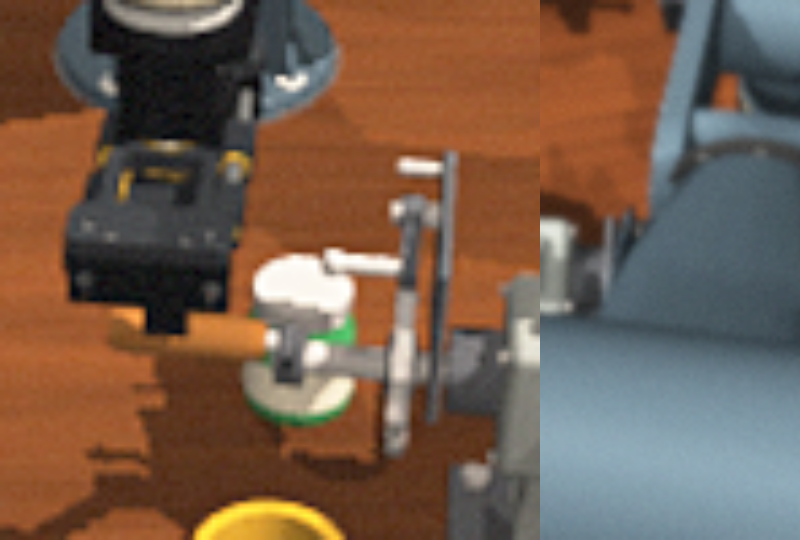

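The finger (crop (165,320)) covers only the grip's upper half and the jaws met nothing; I'll check depths along that column against the expected tip.

```bash
python3 - <<'E'
from h import *
X=np.load("pics/s2.npy");X1=np.load("pics/s1.npy");im=cv2.imread("pics/s2.png")
for v in range(196,220,1):print(v,[(X[v,u]*1000).round().tolist() for u in(260,265,270,280)],im[v,265].tolist(),"| before",(X1[v,265]*1000).round().tolist())
c=cams.camera("scene");o=robot.get_obs();V=np.array(c["view"]);f=210/np.tan(np.radians(c["fov_y"])/2)
for dz in(0,-.017):
    p=V@np.r_[o["position"]+[0,0,dz],1];print(p[:2]/p[2]*f+[c["cx"],c["cy"]])
print(o["position"],o["grip_width"],robot.nose_length)
E
```

```text
196 [[685.0, -79.0, 312.0], [684.0, -67.0, 311.0], [689.0, -55.0, 314.0], [264.0, 13.0, 3.0]] [42, 44, 41] | before [682.0, -67.0, 310.0]
197 [[685.0, -79.0, 309.0], [684.0, -67.0, 308.0], [692.0, -55.0, 314.0], [271.0, 12.0, 5.0]] [45, 38, 43] | before [672.0, -66.0, 299.0]
198 [[683.0, -79.0, 305.0], [683.0, -67.0, 304.0], [689.0, -55.0, 308.0], [272.0, 12.0, 1.0]] [39, 37, 39] | before [671.0, -66.0, 295.0]
199 [[685.0, -79.0, 303.0], [684.0, -67.0, 302.0], [687.0, -55.0, 304.0], [278.0, 12.0, 1.0]] [29, 32, 27] | before [675.0, -66.0, 295.0]
200 [[683.0, -79.0, 299.0], [685.0, -67.0, 300.0], [688.0, -55.0, 302.0], [287.0, 11.0, 3.0]] [11, 22, 22] | before [673.0, -66.0, 291.0]
201 [[677.0, -78.0, 291.0], [679.0, -66.0, 292.0], [682.0, -54.0, 294.0], [293.0, 11.0, 3.0]] [27, 27, 21] | before [675.0, -66.0, 289.0]
202 [[677.0, -79.0, 289.0], [680.0, -66.0, 290.0], [681.0, -54.0, 291.0], [297.0, 10.0, 1.0]] [27, 23, 29] | before [673.0, -66.0, 285.0]
203 [[673.0, -78.0, 282.0], [677.0, -66.0, 285.0], [681.0, -54.0, 287.0], [299.0, 10.0, -2.0]] [23, 23, 21] | before [674.0, -66.0, 28
[... 1623 characters left out ...]
, 190.0]] [35, 65, 103] | before [595.0, -61.0, 182.0]
216 [[374.0, -65.0, 1.0], [375.0, -48.0, 2.0], [374.0, -31.0, 0.0], [605.0, -21.0, 184.0]] [28, 55, 100] | before [374.0, -48.0, 1.0]
217 [[385.0, -65.0, 6.0], [380.0, -48.0, 1.0], [383.0, -31.0, 3.0], [423.0, -1.0, 34.0]] [30, 56, 100] | before [382.0, -48.0, 3.0]
218 [[380.0, -65.0, -2.0], [390.0, -49.0, 5.0], [387.0, -31.0, 2.0], [422.0, -1.0, 29.0]] [30, 56, 97] | before [385.0, -48.0, 1.0]
219 [[391.0, -66.0, 2.0], [nan, nan, nan], [390.0, -32.0, -0.0], [422.0, -1.0, 25.0]] [27, 52, 95] | before [389.0, -49.0, 0.0]
[266.41791999 214.43038971]
[266.37193097 219.21115204]
[ 0.59135021 -0.05699821  0.18069272] 0.01741008024535882 0.017
```

The camera puts the fingertips about 43 mm higher than the reported TCP implies (tip z≈0.21; nothing was touched). I'll reopen and lower more, watching force, and check by picture.

```bash
python3 -m pendant '[{"jaw":0.6,"linear":[0,0,-0.5],"twist":0},{"jaw":0.6,"linear":[0,-0.45,-0.5],"twist":0},{"jaw":0.6,"linear":[0,0,0],"twist":0},{"jaw":0.6,"linear":[0,0,0],"twist":0},{"jaw":0.6,"linear":[0,0,1],"twist":0},{"jaw":0.6,"linear":[0,0,1],"twist":0},{"jaw":0.6,"linear":[0,0,0.6],"twist":0},{"jaw":0.6,"linear":[0,0,0],"twist":0}]'
python3 st.py;python3 - <<'E'
from h import *
c=save("scene","s3");X=cloud(c);h=cv2.cvtColor(c["color"],cv2.COLOR_BGR2HSV)
cv2.imwrite("pics/s3c.png",cv2.resize(c["color"][140:240,225:345],None,fx=5,fy=5))
for v in range(200,226,2):print(v,[(X[v,u]*1000).round().tolist() for u in(265,267,280)])
E
```

```text
time: 4.73
position: [0.5852, -0.0558, 0.1624]
tool_rot: [0.768, 0.641, -0.001, -0.002]
ft_force: [-0.4, -0.9, -0.4]
grip_width: 0.0511
grip_force: 0.0
t 4.73 liftframe cm [-11.63   5.85   3.24] yawoff deg -0.01 F along toolx,y,up [-0.9 -0.2 -0.4] w 51.1 gf 0.0
200 [[680.0, -67.0, 296.0], [680.0, -62.0, 296.0], [289.0, 11.0, 4.0]]
202 [[683.0, -67.0, 292.0], [679.0, -62.0, 289.0], [297.0, 10.0, 1.0]]
204 [[678.0, -66.0, 282.0], [679.0, -61.0, 283.0], [310.0, 9.0, 2.0]]
206 [[675.0, -66.0, 274.0], [673.0, -61.0, 272.0], [321.0, 8.0, 1.0]]
208 [[671.0, -66.0, 265.0], [675.0, -61.0, 268.0], [591.0, -20.0, 201.0]]
210 [[670.0, -66.0, 258.0], [675.0, -61.0, 261.0], [601.0, -21.0, 202.0]]
212 [[620.0, -63.0, 212.0], [622.0, -57.0, 213.0], [602.0, -21.0, 196.0]]
214 [[618.0, -63.0, 204.0], [621.0, -57.0, 206.0], [608.0, -21.0, 194.0]]
216 [[618.0, -62.0, 196.0], [623.0, -57.0, 201.0], [601.0, -20.0, 182.0]]
218 [[619.0, -63.0, 191.0], [621.0, -57.0, 192.0], [420.0, -1.0, 27.0]]
220 [[398.0, -49.0, 3.0], [396.0, -42.0, 1.0], [420.0, -1.0, 19.0]]
222 [[408.0, -50.0, 2.0], [406.0, -43.0, 1.0], [421.0, -0.0, 11.0]]
224 [[417.0, -50.0, 1.0], [416.0, -43.0, 0.0], [418.0, 0.0, -0.0]]
```

View pics/s3c.png

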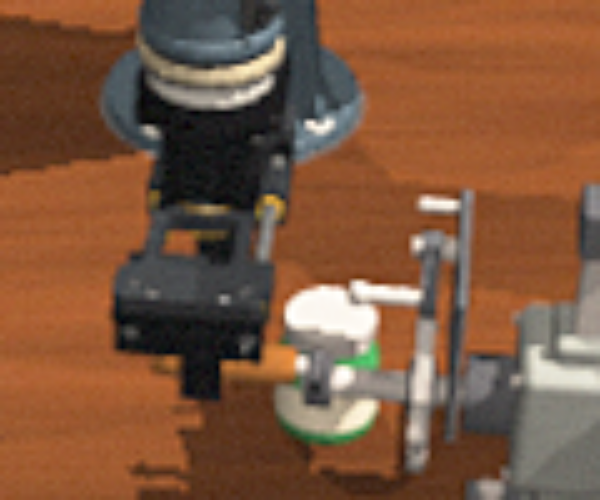

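Tip now at z≈0.188, covering the grip's front (crop (200,380)); the offset is constant, so 17 mm further down, then close.

```bash
python3 -m pendant '[{"jaw":0.6,"linear":[0,0.1,0.9],"twist":0},{"jaw":0.6,"linear":[0,0.1,0.8],"twist":0},{"jaw":0.6,"linear":[0,0,0],"twist":0},{"jaw":0.15,"linear":[0,0,0],"twist":0},{"jaw":0.15,"linear":[0,0,0],"twist":0},{"jaw":0.15,"linear":[0,0,0],"twist":0},{"jaw":0.15,"linear":[0,0,0],"twist":0},{"jaw":0.15,"linear":[0,0,0],"twist":0}]' 25
python3 st.py
```

```text
time: 5.45
position: [0.5889, -0.0566, 0.1484]
tool_rot: [0.768, 0.641, 0.0, 0.0]
ft_force: [-3.5, 1.0, 1.6]
grip_width: 0.0265
grip_force: 3.3
t 5.45 liftframe cm [-11.64   6.24   1.84] yawoff deg -0.0 F along toolx,y,up [ 0.3 -3.6  1.6] w 26.5 gf 3.3
```

```bash
python3 -m pendant '[{"jaw":0.15,"linear":[0,0,0],"twist":0},{"jaw":0.15,"linear":[0,0,0],"twist":0},{"jaw":0.15,"linear":[0,0,0],"twist":0}]'; python3 st.py
python3 -m pendant '[{"jaw":0.15,"linear":[0,0.15,0.15],"twist":0},{"jaw":0.15,"linear":[0,0.14,0.16],"twist":0},{"jaw":0.15,"linear":[0,0.13,0.16],"twist":0},{"jaw":0.15,"linear":[0,0.14,0.17],"twist":0},{"jaw":0.15,"linear":[0,0.13,0.17],"twist":0},{"jaw":0.15,"linear":[0,0,0],"twist":0}]' >/dev/null
python3 st.py
```

```text
time: 5.7
position: [0.5874, -0.0563, 0.148]
tool_rot: [0.768, 0.641, -0.001, -0.001]
ft_force: [-5.0, 0.1, 3.2]
grip_width: 0.0235
grip_force: 25.0
t 5.7 liftframe cm [-11.64   6.08   1.8 ] yawoff deg 0.02 F along toolx,y,up [-0.8 -5.   3.2] w 23.5 gf 25.0
t 6.2 liftframe cm [-11.64   6.74   1.  ] yawoff deg 0.02 F along toolx,y,up [-0.1 -6.9  4.5] w 23.4 gf 25.0
```

```bash
python3 -m pendant '[{"jaw":0.15,"linear":[0,0.12,0.16],"twist":0},{"jaw":0.15,"linear":[0,0.11,0.17],"twist":0},{"jaw":0.15,"linear":[0,0.11,0.17],"twist":0},{"jaw":0.15,"linear":[0,0.10,0.17],"twist":0},{"jaw":0.15,"linear":[0,0.10,0.18],"twist":0},{"jaw":0.15,"linear":[0,0.09,0.18],"twist":0},{"jaw":0.15,"linear":[0,0,0],"twist":0}]' >/dev/null
python3 st.py
```

```text
t 6.78 liftframe cm [-1.163e+01  7.380e+00 -1.000e-02] yawoff deg 0.02 F along toolx,y,up [-0.1 -6.2  4.6] w 23.4 gf 25.0
```

```bash
python3 -m pendant '[{"jaw":0.6,"linear":[0,0,0],"twist":0},{"jaw":0.6,"linear":[0,0,0],"twist":0},{"jaw":0.6,"linear":[0,0,0],"twist":0},{"jaw":0.6,"linear":[0,0,-1],"twist":0},{"jaw":0.6,"linear":[0,0,-3],"twist":0},{"jaw":0.6,"linear":[0,0,-4],"twist":0},{"jaw":0.6,"linear":[0,0,-3],"twist":0},{"jaw":0.6,"linear":[0,-3,0],"twist":0},{"jaw":0.6,"linear":[3,-3,0],"twist":0},{"jaw":0.5,"linear":[3,-3,0],"twist":0},{"jaw":0.4,"linear":[2.5,-0.8,0],"twist":0},{"jaw":0.4,"linear":[0,0,0],"twist":0}]' >/dev/null
python3 st.py;python3 - <<'E'
from h import *
c=save("scene","s4");X=cloud(c);t=save("top","t4")
a=cv2.resize(c["color"][130:230,245:345],(400,400));a=cv2.resize(c["color"][130:235,250:355],(600,600),interpolation=cv2.INTER_CUBIC)
cv2.imwrite("pics/s4c.png",a)
E
```

```text
t 7.78 liftframe cm [-2.86 -2.38 11.08] yawoff deg 0.21 F along toolx,y,up [ 0.4  0.4 -0.6] w 39.7 gf 0.0
```

View pics/s4c.png

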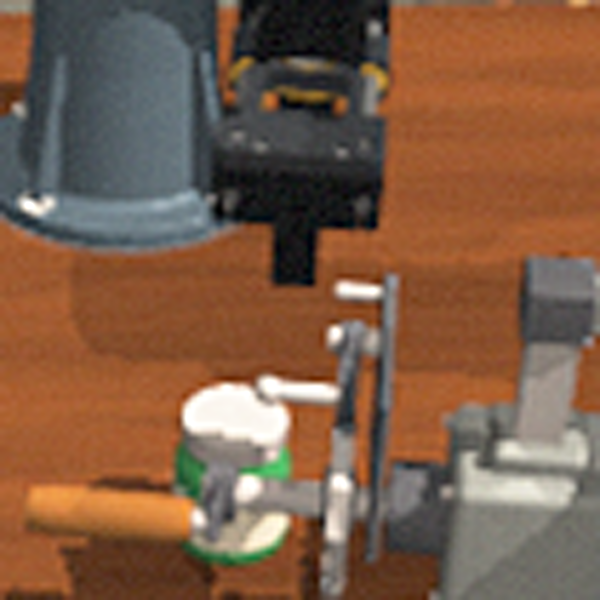

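The crop shows the pin from ball (268,387) to pawl (338,393), grip lowered to (110,510), fingertips at (294,285), clear above.

```bash
python3 - <<'E'
from h import *
from st import S,ex,ey
c=cams.camera("scene")
for nm,q,yy in(("mid",(305,390),-.024),("ball",(268,387),-.041),("tip finger",(294,283),-.0286),("pivot",(338,340),-.01)):
    px=[250+q[0]/5.714-.4,130+q[1]/5.714-.4];o,d=ray(c,px)
    s=(yy-(o-S)@ey)/(d@ey)
    # d nearly perpendicular to ey: instead solve at candidate lift z
    for z in np.arange(.165,.235,.01):
        p=plane(c,px,z)[0]-S;print(nm,(100*np.array([p@ey,p@ex,p[2]])).round(2),end=" ")
    print()
E
```

```text
mid [-2.05 -4.75  3.5 ] mid [-2.04 -3.38  4.5 ] mid [-2.03 -2.    5.5 ] mid [-2.01 -0.63  6.5 ] mid [-2.    0.75  7.5 ] mid [-1.99  2.12  8.5 ] mid [-1.98  3.5   9.5 ] 
ball [-3.98 -4.76  3.5 ] ball [-3.94 -3.39  4.5 ] ball [-3.9  -2.01  5.5 ] ball [-3.86 -0.64  6.5 ] ball [-3.83  0.74  7.5 ] ball [-3.79  2.11  8.5 ] ball [-3.75  3.49  9.5 ] 
tip finger [ -3.19 -14.69   3.5 ] tip finger [ -3.16 -13.18   4.5 ] tip finger [ -3.13 -11.67   5.5 ] tip finger [ -3.11 -10.17   6.5 ] tip finger [-3.08 -8.66  7.5 ] tip finger [-3.05 -7.15  8.5 ] tip finger [-3.02 -5.64  9.5 ] 
pivot [-0.54 -9.52  3.5 ] pivot [-0.55 -8.08  4.5 ] pivot [-0.56 -6.64  5.5 ] pivot [-0.56 -5.2   6.5 ] pivot [-0.57 -3.76  7.5 ] pivot [-0.58 -2.32  8.5 ] pivot [-0.59 -0.88  9.5 ]
```

```bash
python3 -m pendant '[{"jaw":0.25,"linear":[0.75,0.5,1],"twist":0},{"jaw":0.25,"linear":[0,0,2],"twist":0},{"jaw":0.25,"linear":[0,0,2],"twist":0},{"jaw":0.25,"linear":[0,0,1],"twist":0},{"jaw":0.25,"linear":[0,0,0],"twist":0},{"jaw":0.25,"linear":[0,0,0],"twist":0}]' 5 >/dev/null
python3 st.py
python3 - <<'E'
from h import *
c=save("scene","s5")
a=cv2.resize(c["color"][130:235,250:355],(600,600),interpolation=cv2.INTER_CUBIC)
cv2.imwrite("pics/s5c.png",a)
E
```

```text
t 8.43 liftframe cm [-2.54 -1.59  4.89] yawoff deg -0.06 F along toolx,y,up [-0.5 -0.9 -0.1] w 22.1 gf 0.0
```

View pics/s5c.png

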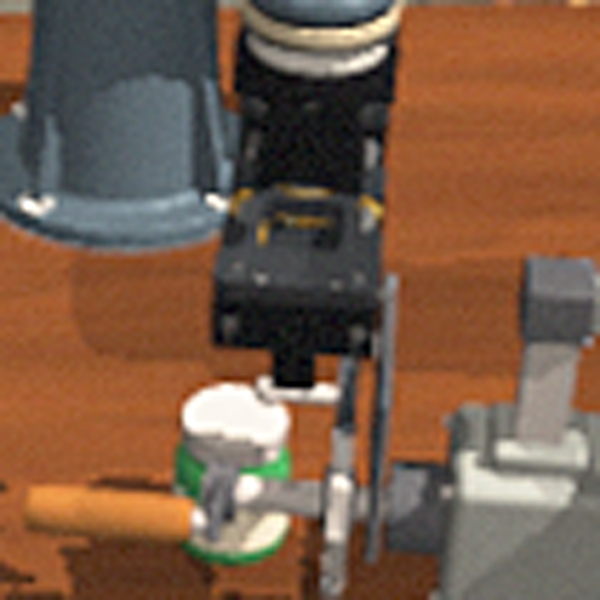

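Fingertips sit just above the pin at crop (293,386), slightly toward the ball; shift 3 mm and go down, then close.

```bash
python3 -m pendant '[{"jaw":0.25,"linear":[0.3,-0.28,0.5],"twist":0},{"jaw":0.25,"linear":[0,0,1],"twist":0},{"jaw":0.25,"linear":[0,0,1],"twist":0},{"jaw":0.25,"linear":[0,0,0.7],"twist":0},{"jaw":0.25,"linear":[0,0,0],"twist":0}]' 5 >/dev/null
python3 st.py
python3 -m pendant '[{"jaw":0,"linear":[0,0,0],"twist":0},{"jaw":0,"linear":[0,0,0],"twist":0},{"jaw":0,"linear":[0,0,0],"twist":0},{"jaw":0,"linear":[0,0,0],"twist":0},{"jaw":0,"linear":[0,0,0],"twist":0}]' 5 >/dev/null
python3 st.py
```

```text
t 8.9 liftframe cm [-2.2  -2.07  1.58] yawoff deg 0.01 F along toolx,y,up [ 0.2  0.3 -0.5] w 22.1 gf 0.0
t 9.32 liftframe cm [-2.2  -2.    1.78] yawoff deg 0.01 F along toolx,y,up [ 1.7 -2.8  1. ] w 9.4 gf 5.0
```

```bash
python3 -m pendant '[{"jaw":0,"linear":[0,0.05,-0.4],"twist":0},{"jaw":0,"linear":[0,0.03,-0.39],"twist":0},{"jaw":0,"linear":[0,-0.02,-0.4],"twist":0},{"jaw":0,"linear":[0,-0.06,-0.39],"twist":0},{"jaw":0,"linear":[0,0,0],"twist":0}]' >/dev/null
python3 st.py
python3 -m pendant '[{"jaw":0,"linear":[0,-0.1,-0.39],"twist":0},{"jaw":0,"linear":[0,-0.14,-0.38],"twist":0},{"jaw":0,"linear":[0,-0.17,-0.36],"twist":0},{"jaw":0,"linear":[0,-0.21,-0.34],"twist":0},{"jaw":0,"linear":[0,-0.24,-0.32],"twist":0},{"jaw":0,"linear":[0,-0.27,-0.29],"twist":0},{"jaw":0,"linear":[0,-0.3,-0.27],"twist":0},{"jaw":0,"linear":[0,-0.33,-0.23],"twist":0},{"jaw":0,"linear":[0,0,0],"twist":0}]' >/dev/null
python3 st.py
```

```text
t 9.73 liftframe cm [-2.2  -2.01  3.4 ] yawoff deg 0.01 F along toolx,y,up [ 0.2 -4.4 -1.1] w 9.6 gf 5.0
t 10.48 liftframe cm [-2.2  -3.43  6.11] yawoff deg 0.0 F along toolx,y,up [-0.7  3.7  2.3] w 9.8 gf 5.0
```

```bash
python3 -m pendant '[{"jaw":0,"linear":[0,-0.54,-0.29],"twist":0},{"jaw":0,"linear":[0,-0.55,-0.22],"twist":0},{"jaw":0,"linear":[0,-0.58,-0.14],"twist":0},{"jaw":0,"linear":[0,-0.6,-0.06],"twist":0},{"jaw":0,"linear":[0,0,0],"twist":0}]' >/dev/null
python3 st.py
python3 -m pendant '[{"jaw":0,"linear":[0,-0.6,0.03],"twist":0},{"jaw":0,"linear":[0,-0.58,0.13],"twist":0},{"jaw":0,"linear":[0,-0.56,0.2],"twist":0},{"jaw":0,"linear":[0,-0.36,0.19],"twist":0},{"jaw":0,"linear":[0,0,0],"twist":0}]' >/dev/null
python3 st.py
```

```text
t 10.9 liftframe cm [-2.21 -6.24  6.64] yawoff deg 0.02 F along toolx,y,up [-1.1 -1.3  6.4] w 9.6 gf 5.0
t 11.32 liftframe cm [-2.19 -8.31  5.97] yawoff deg 0.01 F along toolx,y,up [-0.3 -1.8 -0.2] w 9.6 gf 5.0
```

```bash
python3 -m pendant '[{"jaw":0.25,"linear":[0,0,0],"twist":0},{"jaw":0.25,"linear":[0,0,0],"twist":0},{"jaw":0.25,"linear":[0,0,0],"twist":0},{"jaw":0.25,"linear":[0,0,-1],"twist":0},{"jaw":0.25,"linear":[0,0,-2],"twist":0},{"jaw":0.25,"linear":[0,0,-2.5],"twist":0},{"jaw":0.3,"linear":[-3,2,0],"twist":0},{"jaw":0.4,"linear":[-3,3,0],"twist":0},{"jaw":0.6,"linear":[-3,3,0],"twist":0},{"jaw":0.6,"linear":[0,3,0],"twist":0},{"jaw":0.6,"linear":[0,3,0],"twist":0},{"jaw":0.6,"linear":[0,1.7,0],"twist":0}]' >/dev/null
python3 st.py
python3 - <<'E'
from h import *
c=save("scene","s6")
a=cv2.resize(c["color"][130:235,250:355],(600,600),interpolation=cv2.INTER_CUBIC)
cv2.imwrite("pics/s6c.png",a)
E
```

```text
t 12.32 liftframe cm [-11.22   7.92  11.58] yawoff deg -0.12 F along toolx,y,up [0.9 0.6 0.1] w 48.7 gf 0.0
```

View pics/s6c.png

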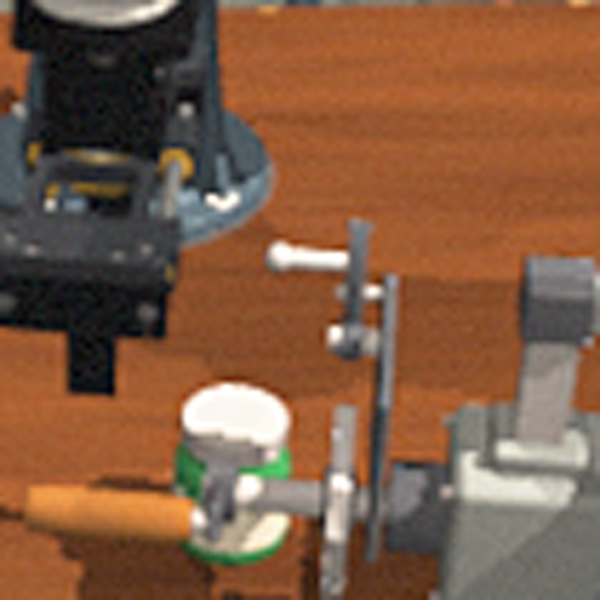

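The pawl is on its stop (pin at crop (280–350,257)) and the grip has stayed put. Back to the grip.

```bash
python3 -m pendant '[{"jaw":0.6,"linear":[-0.3,-0.54,2],"twist":0},{"jaw":0.6,"linear":[0,0,3],"twist":0},{"jaw":0.6,"linear":[0,0,3],"twist":0},{"jaw":0.6,"linear":[0,0,2],"twist":0},{"jaw":0.6,"linear":[0,0,1.4],"twist":0},{"jaw":0.6,"linear":[0,0,0],"twist":0},{"jaw":0.6,"linear":[0,0,0],"twist":0}]' >/dev/null
python3 st.py
python3 -m pendant '[{"jaw":0.15,"linear":[0,0,0],"twist":0},{"jaw":0.15,"linear":[0,0,0],"twist":0},{"jaw":0.15,"linear":[0,0,0],"twist":0},{"jaw":0.15,"linear":[0,0,0],"twist":0},{"jaw":0.15,"linear":[0,0,0],"twist":0},{"jaw":0.15,"linear":[0,0,0],"twist":0},{"jaw":0.15,"linear":[0,0,0],"twist":0},{"jaw":0.15,"linear":[0,0,0],"twist":0}]' 25 >/dev/null
python3 st.py
```

```text
t 12.95 liftframe cm [-11.38   6.93   0.12] yawoff deg 0.0 F along toolx,y,up [-0.8  0.2  1. ] w 52.3 gf 0.0
t 13.62 liftframe cm [-11.4    7.4    0.33] yawoff deg -0.02 F along toolx,y,up [0.4 4.6 0.4] w 23.0 gf 25.0
```

```bash
python3 -m pendant '[{"jaw":0.15,"linear":[0,0.2,-0.1],"twist":0},{"jaw":0.15,"linear":[0,0,-0.45],"twist":0},{"jaw":0.15,"linear":[0,-0.22,-0.45],"twist":0},{"jaw":0.15,"linear":[0,-0.26,-0.34],"twist":0},{"jaw":0.15,"linear":[0,-0.26,-0.33],"twist":0},{"jaw":0.15,"linear":[0,0,0],"twist":0}]' >/dev/null
python3 st.py
```

```text
t 14.12 liftframe cm [-11.4    6.3    1.89] yawoff deg 0.01 F along toolx,y,up [-1.2 -1.  -1.7] w 23.3 gf 25.0
```

```bash
python3 -m pendant '[{"jaw":0.15,"linear":[0,-0.6,-0.6],"twist":0},{"jaw":0.15,"linear":[0,-0.65,-0.54],"twist":0},{"jaw":0.15,"linear":[0,-0.7,-0.47],"twist":0},{"jaw":0.15,"linear":[0,-0.75,-0.4],"twist":0},{"jaw":0.15,"linear":[0,-0.78,-0.32],"twist":0},{"jaw":0.15,"linear":[0,0,0],"twist":0}]' >/dev/null
python3 st.py
python3 -m pendant '[{"jaw":0.15,"linear":[0,-0.82,-0.24],"twist":0},{"jaw":0.15,"linear":[0,-0.84,-0.16],"twist":0},{"jaw":0.15,"linear":[0,-0.84,-0.08],"twist":0},{"jaw":0.15,"linear":[0,-0.85,0],"twist":0},{"jaw":0.15,"linear":[0,0,0],"twist":0}]' >/dev/null
python3 st.py
```

```text
t 14.62 liftframe cm [-11.41   2.79   4.3 ] yawoff deg 0.02 F along toolx,y,up [-2.  -3.2  1. ] w 23.2 gf 25.0
t 15.03 liftframe cm [-11.42  -0.49   4.79] yawoff deg 0.03 F along toolx,y,up [-1.9 -0.8  5.7] w 23.2 gf 25.0
```

```bash
cat > w.py <<'E'
from st import *
o=robot.get_obs();p=o["position"]-S;x=p@ex;z=p[2]+.038;L=np.arctan2(x,z);F=o["ft_force"];fx=F@ex;fz=F[2]
print("t %.2f L %.3f winch %.3f r %.2f resist %.1f radial %.1f gf %.0f w %.1f"%(o["time"],L,L-.8,100*np.hypot(x,z),fx*np.cos(L)-fz*np.sin(L),fx*np.sin(L)+fz*np.cos(L),o["grip_force"],o["grip_width"]*1000))
E
python3 -m pendant '[{"jaw":0.15,"linear":[0,-0.42,-0.02],"twist":0},{"jaw":0.15,"linear":[0,-0.42,0],"twist":0},{"jaw":0.15,"linear":[0,-0.42,0.02],"twist":0}]' >/dev/null;python3 w.py
python3 -m pendant '[{"jaw":0.15,"linear":[0,-0.41,0.08],"twist":0}]' >/dev/null;python3 w.py
python3 -m pendant '[{"jaw":0.15,"linear":[0,-0.25,0.07],"twist":0},{"jaw":0.15,"linear":[0,-0.25,0.07],"twist":0}]' >/dev/null;python3 w.py
```

```text
t 15.28 L -0.183 winch -0.983 r 8.63 resist 3.6 radial -1.4 gf 25 w 22.8
t 15.37 L -0.237 winch -1.037 r 8.64 resist 4.2 radial -0.4 gf 25 w 23.2
t 15.53 L -0.302 winch -1.102 r 8.64 resist 4.2 radial 2.3 gf 25 w 22.9
```

```bash
python3 -m pendant '[{"jaw":0.15,"linear":[0,-0.24,0.08],"twist":0},{"jaw":0.15,"linear":[0,-0.24,0.09],"twist":0}]' >/dev/null;python3 w.py
python3 -m pendant '[{"jaw":0.15,"linear":[0,-0.24,0.09],"twist":0},{"jaw":0.15,"linear":[0,-0.23,0.1],"twist":0}]' >/dev/null;python3 w.py
python3 -m pendant '[{"jaw":0.15,"linear":[0,-0.23,0.11],"twist":0},{"jaw":0.15,"linear":[0,-0.22,0.12],"twist":0}]' >/dev/null;python3 w.py
```

```text
t 15.70 L -0.359 winch -1.159 r 8.64 resist 3.1 radial 3.5 gf 25 w 22.9
t 15.87 L -0.420 winch -1.220 r 8.64 resist 3.8 radial 2.8 gf 25 w 23.4
t 16.03 L -0.482 winch -1.282 r 8.65 resist 3.9 radial 4.2 gf 25 w 23.5
```

```bash
python3 -m pendant '[{"jaw":0.15,"linear":[0,-0.22,0.11],"twist":0},{"jaw":0.15,"linear":[0,-0.21,0.12],"twist":0}]' >/dev/null;python3 w.py
python3 -m pendant '[{"jaw":0.15,"linear":[0,-0.21,0.13],"twist":0},{"jaw":0.15,"linear":[0,-0.21,0.14],"twist":0}]' >/dev/null;python3 w.py
python3 -m pendant '[{"jaw":0.15,"linear":[0,-0.2,0.14],"twist":0}]' >/dev/null;python3 w.py
```

```text
t 16.20 L -0.540 winch -1.340 r 8.65 resist 3.8 radial 2.4 gf 25 w 23.3
t 16.37 L -0.600 winch -1.400 r 8.66 resist 4.4 radial 3.0 gf 25 w 23.2
t 16.45 L -0.629 winch -1.429 r 8.66 resist 3.1 radial 1.6 gf 25 w 23.1
```

```bash
python3 -m pendant '[{"jaw":0.15,"linear":[0,-0.2,0.15],"twist":0},{"jaw":0.15,"linear":[0,-0.2,0.15],"twist":0}]' >/dev/null;python3 w.py
python3 -m pendant '[{"jaw":0.15,"linear":[0,-0.2,0.16],"twist":0},{"jaw":0.15,"linear":[0,-0.19,0.16],"twist":0}]' >/dev/null;python3 w.py
python3 -m pendant '[{"jaw":0.15,"linear":[0,-0.19,0.17],"twist":0}]' >/dev/null;python3 w.py
```

```text
t 16.62 L -0.687 winch -1.487 r 8.66 resist 3.2 radial 1.7 gf 25 w 23.5
t 16.78 L -0.745 winch -1.545 r 8.66 resist 3.7 radial 2.0 gf 25 w 23.2
t 16.87 L -0.774 winch -1.574 r 8.66 resist 3.8 radial 0.0 gf 25 w 23.3
```

```bash
python3 -m pendant '[{"jaw":0.15,"linear":[0,-0.18,0.18],"twist":0},{"jaw":0.15,"linear":[0,-0.18,0.18],"twist":0}]' >/dev/null;python3 w.py
python3 -m pendant '[{"jaw":0.15,"linear":[0,-0.17,0.18],"twist":0}]' >/dev/null;python3 w.py
python3 -m pendant '[{"jaw":0.15,"linear":[0,-0.17,0.19],"twist":0}]' >/dev/null;python3 w.py
```

```text
t 17.03 L -0.826 winch -1.626 r 8.66 resist 4.6 radial 1.9 gf 25 w 23.2
t 17.12 L -0.852 winch -1.652 r 8.66 resist 5.3 radial 1.6 gf 25 w 23.4
t 17.20 L -0.880 winch -1.680 r 8.66 resist 6.2 radial 1.3 gf 25 w 23.1
```

```bash
python3 -m pendant '[{"jaw":0.15,"linear":[0,-0.13,0.15],"twist":0}]' >/dev/null;python3 w.py
python3 -m pendant '[{"jaw":0.15,"linear":[0,-0.12,0.16],"twist":0}]' >/dev/null;python3 w.py
python3 -m pendant '[{"jaw":0.15,"linear":[0,-0.08,0.1],"twist":0}]' >/dev/null;python3 w.py
```

```text
t 17.28 L -0.903 winch -1.703 r 8.66 resist 5.5 radial 1.1 gf 25 w 23.0
t 17.37 L -0.920 winch -1.720 r 8.64 resist 13.7 radial 8.3 gf 25 w 22.9
t 17.45 L -0.922 winch -1.722 r 8.63 resist 16.4 radial 10.7 gf 25 w 23.0
```

Firm at winch ≈ −1.72 (lid touched ≈ −1.61). Ease back about half the play.

```bash
python3 -m pendant '[{"jaw":0.15,"linear":[0,0.15,-0.19],"twist":0},{"jaw":0.15,"linear":[0,0.15,-0.19],"twist":0}]' >/dev/null;python3 w.py
python3 -m pendant '[{"jaw":0.15,"linear":[0,0.12,-0.16],"twist":0},{"jaw":0.15,"linear":[0,0,0],"twist":0}]' >/dev/null;python3 w.py
```

```text
t 17.62 L -0.907 winch -1.707 r 8.70 resist -9.2 radial -12.6 gf 25 w 23.6
t 17.78 L -0.895 winch -1.695 r 8.69 resist -3.9 radial -8.5 gf 25 w 23.0
```

```bash
python3 -m pendant '[{"jaw":0.15,"linear":[0,0.14,-0.09],"twist":0},{"jaw":0.15,"linear":[0,0.12,-0.09],"twist":0},{"jaw":0.15,"linear":[0,0,0],"twist":0}]' >/dev/null;python3 w.py
```

```text
t 18.03 L -0.880 winch -1.680 r 8.70 resist -7.0 radial -7.9 gf 25 w 23.2
```

```bash
python3 -m pendant '[{"jaw":0.15,"linear":[0,0.14,-0.07],"twist":0},{"jaw":0.15,"linear":[0,0,0],"twist":0}]' >/dev/null;python3 w.py
```

```text
t 18.20 L -0.873 winch -1.673 r 8.71 resist -7.8 radial -5.9 gf 25 w 23.1
```

```bash
python3 -m pendant '[{"jaw":0.15,"linear":[0,0,0.15],"twist":0},{"jaw":0.15,"linear":[0,0,0],"twist":0}]' >/dev/null;python3 w.py
```

```text
t 18.37 L -0.876 winch -1.676 r 8.69 resist -1.1 radial 1.7 gf 25 w 23.3
```

```bash
python3 -m pendant '[{"jaw":0.6,"linear":[0,0,0],"twist":0},{"jaw":0.6,"linear":[0,0,0],"twist":0},{"jaw":0.6,"linear":[0,0,0],"twist":0},{"jaw":0.6,"linear":[0,0,0],"twist":0},{"jaw":0.6,"linear":[0,0,-1],"twist":0},{"jaw":0.6,"linear":[0,0,-3],"twist":0},{"jaw":0.6,"linear":[0,0,-4],"twist":0},{"jaw":0.6,"linear":[0,0,-4],"twist":0},{"jaw":0.6,"linear":[-4,0,0],"twist":0},{"jaw":0.6,"linear":[-4,0,0],"twist":0},{"jaw":0.6,"linear":[-4,0,0],"twist":0},{"jaw":0.6,"linear":[-4,0,0],"twist":0}]' >/dev/null
python3 -m pendant '[{"jaw":0.6,"linear":[-4,0,0],"twist":0},{"jaw":0.6,"linear":[-4,0,0],"twist":0},{"jaw":0.6,"linear":[0,0,0],"twist":0},{"jaw":0.6,"linear":[0,0,0],"twist":0}]' >/dev/null
python3 st.py
python3 - <<'E'
from h import *
from st import S,ex,ey
for n in("scene","top"):
    c=save(n,n+"9");X=cloud(c);im=c["color"]
    m=grip(im,X)&(X[...,2]>.12)&(X[...,1]<.06)&(X[...,0]<.56)
    if m.sum():
        p=np.median(X[m],0)-S;x,z=p@ex,p[2];print(n,"grip",m.sum(),(100*np.array([p@ey,x,z])).round(1),"L~",np.arctan2(x,z))
    R=X-S;lx,ly,lz=R@ex,R@ey,R[...,2]
    l=(ly>.2)&(ly<.42)&(abs(lx)<.12)&(lz>0);print("lid-top z",np.nanpercentile(X[l][:,2],[10,50]).round(4))
    q=(ly>-.05)&(ly<-.007)&(lx<-.07)&(lx>-.1)&(lz>.075)&(lz<.12);print("pin pts",q.sum(),np.round(np.median(R[q],0)*100,1) if q.any() else"")
    X0=np.load(f"pics/{n}0.npy")
    d=np.linalg.norm(im.astype(int)-cv2.imread(f"pics/{n}0.png"),axis=2)
    for nm,(a,b) in dict(jar=((288,195),(262,240)),mould=((284,262),(265,178))).items():
        u,v=a if n=="scene" else b;print(nm,"imgdiff",d[v-5:v+6,u-5:u+6].mean().round(1))
E
```

```text
t 19.7 liftframe cm [-35.53  -6.2   13.88] yawoff deg -0.24 F along toolx,y,up [ 1.1  0.6 -0.7] w 52.3 gf 0.0
scene grip 210 [-10.9  -5.8   6.3] L~ -0.7490414900408168
lid-top z [0.1903 0.1927]
pin pts 54 [-8.4 -1.4  9.6]
jar imgdiff 48.0
mould imgdiff 10.9
top grip 187 [-10.8  -6.7   6.3] L~ -0.8221092555340754
lid-top z [0.1868 0.1899]
pin pts 48 [-8.8 -1.2  9.4]
jar imgdiff 243.1
mould imgdiff 57.4
```

```bash
python3 - <<'E'
import cv2,numpy as np
s=cv2.imread("pics/scene9.png");t=cv2.imread("pics/top9.png")
cv2.imwrite("pics/fin.png",np.hstack([cv2.resize(s[140:290,240:480],(480,300)),cv2.resize(t[130:270,100:310],(315,210))[:0].reshape(0,315,3) if 0 else cv2.copyMakeBorder(cv2.resize(t[130:270,100:310],(315,210)),0,90,0,0,0)]))
E
```

```text
(no output)
```

View pics/fin.png

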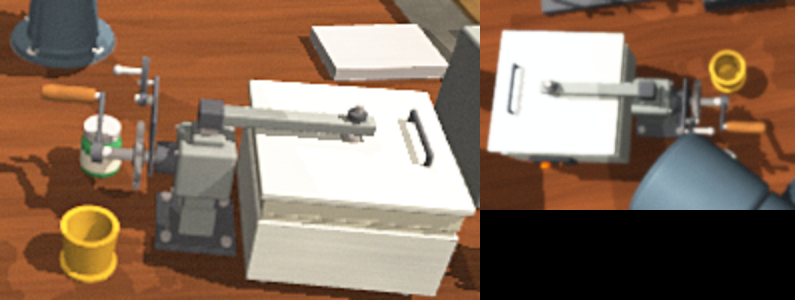

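The lid lies flat on the kiln, the pawl is thrown back at (125,70), and the jar (100,145) and mould (90,240) are in place; the robot is clear.

```bash
python3 -c "
from rig import robot
print(robot.hand_in())"
```

```text
the job is handed in; nothing more can be done
None
```

I handed the job in with the lid lying on the kiln, the crank eased back about 0.05 rad from firm (within the 0.12 rad play), the pawl thrown back on its stop, the jar and mould where they were and the robot clear of everything; the crank firmed up at about 16 N at the grip, roughly 10 N above the running force.

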